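# Lock the mirror and hold the engraver ready over the next dot

### The arm

A 6-joint arm with a two-finger parallel gripper is mounted at the origin on the work surface. World frame = base frame: x ahead of the robot, y to its left, z up, the work surface at z = 0. Lengths are in mm, angles in rad, forces in N, time in s.
With the tool pointing down it reaches from about 350 to 975 mm from the base axis. Payload 7.1 kg.
Tool frame: the origin (TCP) lies at the very end of the fingers, on their centre line; the grasp point (between the pads) lies 19 mm behind it; z points along the fingers, y is the line along which they close (so a half turn about z gives the same grasp; the last joint's range is limited). The gripper opens to 88 mm and grips with 3 to 60 N. Pads are 20 mm wide; open, the fingers measure 115 mm over their backs; the gripper's body (75 mm by 178 mm) begins 61 mm behind the grasp point.
Start: joints at [-1.167, 0.423, 1.63, -0, 1.089, -0.019], TCP at [256.462, -569.94, 200.275] pointing down, gripper open.
Joint ranges: [-3, 3], [-0.9, 2.11], [0.09, 2.58], [-1.31, 4.45], [0.11, 2.69], [-2.54, 2.54]. Speed limits (rad/s): [2.39, 2.39, 3.01, 3.14, 3.14, 3.14].

### API

Orientations are given as a rotation vector (axis times angle).
In Python, from workcell import sensors, imaging, close_job gives the robot as it stands. The module is installed in compiled form; this text tells all that it offers.
- The arm moves only by the tool servo_tool, never from a script. Its argument "steps" is a list of rows, each a list of 3 entries, a list of its own where there are three numbers: the shift along the world's x, y, z in m, then the turn, a rotation vector about the world's x, y, z in degrees, then the opening, from -1 (shut) to 1 (fully open). A call has exactly 8 rows; each row shifts and turns the commanded pose from where the row before left it; what a row does not reach is not made up. A row lasts 1/12 s, in which the tool goes at most 41.7 mm and 7.16 degrees, less where a joint would pass 70% of its speed; a pose out of reach is approached as far as the arm can. A call is refused whole if a number of a shift passes 0.0417 or a number of a turn 7.16, either way. A call with a gripper value outside its range is refused whole. The fingers move at their own pace and stop on an object; the grip force is fixed at half the most. Time passes only in rows, so rows that do not move let the fingers close, or fill a call up. It gives the time, the measured TCP pose, the force, the opening and the grip force at its end, in the units of the state.
- sensors.get_obs(): the state, without advancing time (a new reading comes with each control period).
- imaging.get_image(name): name is "scene" or "top"; returns a dict with "color" (420x560x3 uint8, blue, green, red), "range_z" (420x560 float32, mm along the optical axis (not along the pixel's ray), 0 where there is no reading), "vertical_fov" (degrees; the focal length in pixels is half the picture's height over the tangent of half this angle, whatever the lens; pixels are square), "cx", "cy" (the principal point, pixels), "rvec" (rotation vector, rad) and "tvec" (3), from world to camera coordinates, as OpenCV has them. Camera axes: x right, y down, z forward; pixel columns grow to the right and rows downward; lengths in mm; the calibration is good to about 2 mm. A picture is of the moment at which its call begins.
- close_job(): hands the job in; it is judged then, once.
The state is a dict: "t": time; "qpos": joint angles; "qvel": joint speeds; "joint_torque": joint torques, N m; "ee_pos": TCP position; "orientation": TCP orientation; "ft_force": force on the tool from outside, world axes, zero at the start; "moment": the same for the moment, N m; "width": finger opening in mm; "grasp_force": force on a finger pad.
Only numpy, scipy, OpenCV 4.12 (cv2) and the standard library are available. Lean on these libraries where they do the work, as an engineer would, in place of code of your own. Each camera call takes 0.05 s, during which the arm holds its last target. There are 200 camera calls.

### The job

Lock the mirror's carrier: push the red-headed pin down through the eye of the yellow bracket until its head sits on the bracket, and let go of it. Then draw the engraver up out of its stand, lean it like a pen about 40 degrees off upright with its burr pointing down (towards any side), and hover the burr's tip about 2 cm above the middle of the green circle without ever touching the glass. Finish while still holding the engraver there, still and clear of everything else, with the pin left home, the engraver never dropped and the jar, cork block and blue bottle left alone.

Things in the scene. Friction and masses are not known exactly. Their poses are not given: they have to be found in the camera images.
- mirror: dark mirror, 280 x 340 mm along its x, y, on a 290 x 350 mm wooden carrier lying on the bench, fixed. Origin under its centre on the bench; the glass top is 14 mm above the origin. It carries thin white lines, five frosted pale dots and one green circle (all flat).
- circle: the place of the next dot: a green outlined circle 28 mm in diameter with a green centre spot, flat on the glass. Origin at its centre, on the glass top (14 mm above the bench). It is in any one of six cells of the mirror.
- lock: yellow lock bracket, fixed at the left (+y) edge of the mirror, 52 x 36 mm along its x, y, 42 mm high. Origin under its centre on the bench, z up. Its top plate is 14 mm thick with the eye through its middle; under it is a tab (12 to 18 mm above the bench) with a 16 mm hole in line with the eye.
- lock_eye (a point): centre of the eye's mouth at the top face of the yellow bracket, 42 mm above the bench. The eye is a vertical through hole 11 mm across with a 2 mm chamfer.
- pin_grip (a point): point on the axis of the red head of the loose lock pin, 24 mm above the head's underside and 12 mm below its top: take it here. The head is a cylinder 20 mm in diameter and 36 mm high; below it a steel shank 8 mm in diameter and 34 mm long with a tapered foot. z runs from the foot to the head, upright at the start. About 50 g.
- pin_tip (a point): the foot end of the pin's shank, 58 mm below pin_grip. At the start it stands on the floor of its well 8 mm above the bench; with the head on the bracket it is 34 mm below the eye's mouth.
- pinblock: wooden pin block 60 x 60 x 32 mm high, fixed; the pin stands in its central well, 11 mm across and 24 mm deep. Origin under its centre on the bench.
- stand: fixed engraver stand: a foot plate 84 mm in diameter and 8 mm thick, with an upright aluminium tube 41 mm in outer diameter. Origin under its centre on the bench.
- stand_rim (a point): centre of the stand tube's open mouth, 95 mm above the bench. The tube is 31 mm across inside for the top 45 mm, then a ledge (50 mm above the bench) with a 20 mm hole carries the engraver's shoulder. The engraver lifts straight out; its tip starts 85 mm below the rim.
- engraver_grip (a point): point on the axis of the loose engraver, 122 mm from its burr tip, between two grey bands: take it here. The engraver is a dark blue straight cylinder 28 mm in diameter from 40 to 148 mm above the tip, with a grey end cap up to 160 mm; below 40 mm a steel nose 16 mm in diameter narrows to a burr 3 mm thick. z runs from the burr tip to the end cap, upright at the start. About 180 g, its centre of mass about 90 mm from the tip.
- engraver_tip (a point): the burr's tip, the lower end of the engraver, same axes as engraver_grip. At the start it is 10 mm above the bench, hidden in the stand.
- jar_mid (a point): bystander: amber jar, 60 mm in diameter, 70 mm high, standing loose; point at its centre.
- block_mid (a point): bystander: loose cork sanding block 70 x 45 x 30 mm high; point at its centre.
- bottle_mid (a point): bystander: blue bottle, 60 mm in diameter, 160 mm high, standing loose; point at its centre.

How it is judged (in metres and radians):
On the way, in this order (a step that is already met when the one before it is completed fails the run):
1. the pin stands home through the eye and is let go (z of pin_tip in the frame of lock_eye below -0.028 m and horizontal distance between pin_tip and lock_eye below 0.007 m and angle between pin_grip's own z axis and vertical below 0.15 rad and contact force between pin and the fingers below 0.1 N), for 0.2 s.
2. the engraver is drawn out of the stand, gripped, its tip above the stand's rim (z of engraver_tip in the frame of stand_rim above 0.005 m and contact force between engraver and the fingers above 2 N and contact force between engraver and stand below 0.1 N), for 0.1 s.
At the end, for the whole second after the job is handed in: Pin released, upright, its foot at least 28 mm below the eye's mouth. The fingers hold the engraver, still, touching nothing else; it leans 0.5 to 0.9 rad off upright, burr down, its tip within 13 mm sideways of the circle's centre and 6 to 40 mm above the glass (all of step 1 and contact force between engraver and the fingers above 2 N and contact force between engraver and stand below 0.1 N and contact force between engraver and mirror below 0.1 N and contact force between engraver and lock below 0.1 N and contact force between engraver and pin below 0.1 N and angle between engraver_tip's own z axis and vertical between 0.5 and 0.9 rad and horizontal distance between engraver_tip and circle below 0.013 m and z of engraver_tip in the frame of circle between 0.006 and 0.04 m and linear speed of engraver below 0.03 m/s); the arm keeps its last pose, push and grip.
It fails at once if the engraver touches the mirror (contact force between engraver and mirror above 0.5 N).
It fails at once if the engraver is dropped: out of the stand with no finger on it (horizontal distance between engraver_tip and stand_rim above 0.05 m and contact force between engraver and the fingers below 0.01 N).
It fails at once if jar, cork block or bottle is moved more than 20 mm (distance of any of jar_mid, block_mid, bottle_mid from where it was at the start of the episode above 0.02 m).
It also fails if it takes over 54 s, if anything falls off the work surface, if the arm or the gripper's body presses on something with over 40 N, if the wrist force passes 120 N, or if a joint passes its speed limit or range.

## Working session

There is one attempt and no reset: what is moved stays moved. The work goes in short steps, Python scripts to look and compute and a tool call to move; the robot and the scene stay as the last step left them, time stands still between calls to the robot, and variables do not carry over. Pictures are saved under pics/ and viewed, at most 10 in all, crops included, and the job is handed in when it is done.

Besides the shell and the picture viewer there is one more tool, called after "Emit:" as name(argument=value, ...), one argument or row to a line, values as JSON. servo_tool: Moves the arm, as the interface text tells. Its arguments: {"type":"object","properties":{"steps":{"type":"array"}},"required":["steps"]}

```bash
mkdir -p pics; cat > h.py <<'E'
import numpy as np, cv2, json
from workcell import sensors, imaging, close_job
def cam(n):
    d=imaging.get_image(n); R=cv2.Rodrigues(np.array(d["rvec"],float))[0]; t=np.array(d["tvec"],float).ravel()
    f=d["color"].shape[0]/2/np.tan(np.radians(d["vertical_fov"])/2)
    d.update(R=R,t=t,f=f,C=-R.T@t); return d
def ray(d,u,v): 
    return d["R"].T@np.array([(u-d["cx"])/d["f"],(v-d["cy"])/d["f"],1.])
def onplane(d,u,v,z):
    r=ray(d,u,v); return d["C"]+r*(z-d["C"][2])/r[2]
def cloud(d):
    h,w=d["range_z"].shape; v,u=np.mgrid[:h,:w]; Z=d["range_z"]
    P=np.stack([(u-d["cx"])/d["f"]*Z,(v-d["cy"])/d["f"]*Z,Z],-1)
    return (P-d["t"])@d["R"]
E
python3 - <<'E'
from h import *
print(sensors.get_obs())
for n in("scene","top"):
    d=cam(n); cv2.imwrite(f"pics/{n}0.png",d["color"]); print(n,d["C"],d["R"].round(3).tolist(),d["f"],d["cx"],d["cy"])
E
```

```text
{'t': 0.0, 'qpos': array([-1.16699820e+00,  4.23836771e-01,  1.63067324e+00, -3.68057883e-05,
        1.08861702e+00, -1.90238712e-02]), 'qvel': array([ 1.08928647e-03,  6.25295876e-06,  8.77086731e-04,  2.17688282e-06,
       -8.83325016e-04,  1.48467553e-03]), 'joint_torque': array([ 4.71914682e-03, -5.44602942e+01, -2.73664963e+01,  6.44710497e-02,
        2.26577790e-02, -1.20667960e-04]), 'ee_pos': array([ 256.22824917, -569.41745385,  199.5108584 ]), 'orientation': array([-3.07017551e+00, -6.58942346e-01,  5.10847812e-04]), 'ft_force': array([-1.13957437, -0.37398589,  0.33615222]), 'moment': array([-0.02326827, -0.03290487,  0.01742463]), 'grasp_force': 0.0, 'width': 87.89361780011669}
scene [ 843.15687524 -263.43790806  836.30770552] [[0.797, 0.604, -0.009], [0.481, -0.644, -0.594], [-0.365, 0.469, -0.804]] 401.0114959722632 277.33856656468356 212.63376890075907
top [ 303.81217738  136.99832467 1534.8078707 ] [[0.007, -1.0, -0.009], [-0.988, -0.006, -0.154], [0.154, 0.01, -0.988]] 546.4376866538692 282.2066392737871 215.74023736252363
```

View pics/scene0.png

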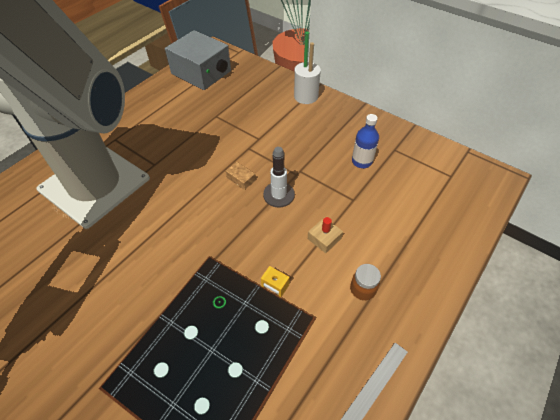

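View pics/top0.png

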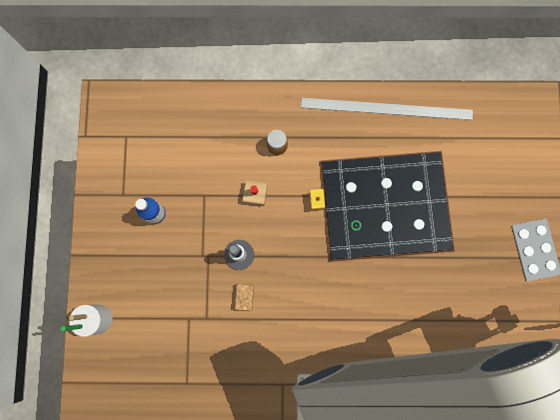

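The scene view shows the circle at (219,302), the eye at (275,279), the pin head at (326,224) and the engraver at (279,160). In the top view they are at (356,226), (318,199), (254,189) and (235,250). Next I measure each one.

```bash
cat > m.py <<'E'
from h import *
def tri(a,pa,b,pb):
    r1=ray(a,*pa);r2=ray(b,*pb);r1/=np.linalg.norm(r1);r2/=np.linalg.norm(r2)
    s=np.linalg.lstsq(np.stack([r1,-r2],1),b["C"]-a["C"],rcond=None)[0]
    p,q=a["C"]+s[0]*r1,b["C"]+s[1]*r2; return (p+q)/2,np.linalg.norm(p-q)
def mask(d,lo,hi,box):
    m=cv2.inRange(cv2.cvtColor(d["color"],cv2.COLOR_BGR2HSV),lo,hi); k=np.zeros_like(m); x0,y0,x1,y1=box; k[y0:y1,x0:x1]=m[y0:y1,x0:x1]; return k
def cen(m):
    v,u=np.nonzero(m); return u.mean(),v.mean()
E
python3 - <<'E'
from m import *
s,t=cam("scene"),cam("top"); np.set_printoptions(precision=1,suppress=True)
W={"s":(s,cloud(s)),"t":(t,cloud(t))}
def show(nm,lo,hi,bs,bt,z=None):
    px=[]
    for k,b in(("s",bs),("t",bt)):
        d,P=W[k]; m=mask(d,lo,hi,b)>0; c=cen(m); px.append(c); Q=P[m]
        zz=Q[:,2]; top=Q[zz>np.percentile(zz,98)-6]
        print(nm,k,m.sum(),np.round(c,1),"z",np.percentile(zz,[2,50,98]),"top mean",top.mean(0),"ext",np.ptp(top[:,:2],axis=0), "plane" ,onplane(d,*c,z) if z else "")
    print("  tri",*tri(s,px[0],t,px[1]))
show("circle",(45,120,60),(80,255,255),(200,285,240,320),(340,215,370,240),14)
show("yellow",(20,150,100),(32,255,255),(255,260,300,300),(305,185,330,212),42)
# eye: dark pixels within bracket top
show("eye",(0,0,0),(180,255,90),(267,272,283,287),(313,194,323,204),42)
show("red",(0,170,60),(8,255,255),(315,212,337,238),(245,180,262,198),60)
# objects by height in each cloud
for k in W:
    d,P=W[k]
    for nm,c,r,z0 in(("engr",(450,290),90,140),("engr165",(450,290),90,163),("tube",(450,290),90,80),("pintop",None,0,0)):
        pass
E
python3 - <<'E'
from m import *
np.set_printoptions(precision=1,suppress=True)
for n,u,v in(("scene",279,155),("top",235,250),("scene",279,175),("scene",279,195),("top",277,140),("top",244,297),("top",148,208),("scene",275,268),("top",254,194)):
    d=cam(n);P=cloud(d);print(n,u,v,P[v,u])
E
```

```text
circle s 83 [218.9 302. ] z [12.4 14.9 17.6] top mean [515.1 -54.9  15. ] ext [29.3 28. ] plane [514.6 -54.7  14. ]
circle t 43 [355.7 225. ] z [11.5 15.9 22.9] top mean [515.  -51.9  19.5] ext [25.3 25.2] plane [515.4 -54.   14. ]
  tri [515.  -54.4  14.4] 1.0621575878636154
yellow s 453 [275.  279.3] z [12.8 41.7 44.9] top mean [586.2  54.   44.5] ext [285.3 339.2] plane [588.4  51.9  42. ]
yellow t 273 [317.  199.4] z [ 2.1 44.  50.5] top mean [583.2  55.6  58.9] ext [307.8 100.4] plane [582.8  55.8  42. ]
  tri [584.9  55.6  31.9] 0.7664823554528382
scene 279 155 [439.1 265.7 162.2]
top 235 250 [428.8 268.5 168.8]
scene 279 175 [440.4 263.4  95.3]
scene 279 195 [444.3 257.6  25.5]
top 277 140 [741.5 167.6  79.1]
top 244 297 [313.2 254.5  31.7]
top 148 208 [540.9 502.2 129.3]
scene 275 268 [557.7  91.4   1.6]
top 254 194 [596.3 230.8  45.2]m.py:9: RuntimeWarning: Mean of empty slice.
  v,u=np.nonzero(m); return u.mean(),v.mean()
  ret = ret.dtype.type(ret / rcount)
Traceback (most recent call last):
IndexError: index -1 is out of bounds for axis 0 with size 0
```

```bash
python3 - <<'E'
from m import *
s,t=cam("scene"),cam("top")
a=cv2.resize(s["color"][140:320,190:390],None,fx=4,fy=3.3,interpolation=cv2.INTER_CUBIC)[:594,:800]
a=cv2.resize(s["color"][140:320,200:400],(800,600)[:2] and (640,576),interpolation=cv2.INTER_CUBIC)
cv2.imwrite("pics/c1.png",a)
b=cv2.resize(t["color"][120:270,205:375],(680,600),interpolation=cv2.INTER_CUBIC); cv2.imwrite("pics/c2.png",b)
E
```

```text
(no output)
```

View pics/c1.png

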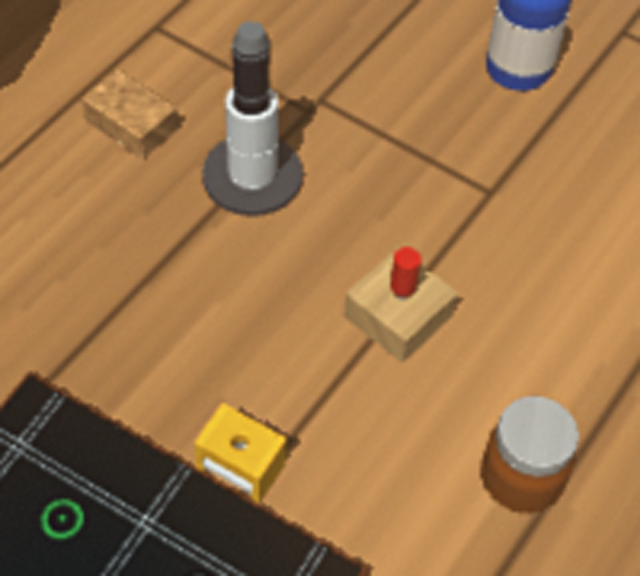

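View pics/c2.png

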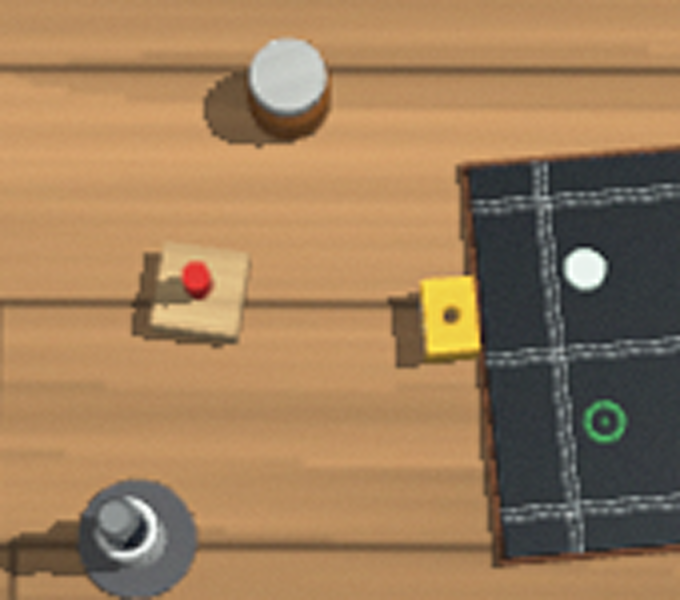

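Crops: the eye is at scene (274.8,278.1) and top (317.4,198.4). The red head is clear in both, and so are the grey cap at scene (279,152) and top (234,250), the open tube and the foot disc. Next I refine these positions.

```bash
python3 - <<'E'
from m import *
np.set_printoptions(precision=1,suppress=True)
s,t=cam("scene"),cam("top")
def eye(d,b):
    x0,y0,x1,y1=b; g=d["color"][y0:y1,x0:x1].max(2).astype(float); w=np.clip(np.median(g)*0.85-g,0,None)
    v,u=np.mgrid[y0:y1,x0:x1]; return (u*w).sum()/w.sum(),(v*w).sum()/w.sum()
es,et=eye(s,(270,274,280,283)),eye(t,(313,194,322,203))
print("eye",np.round(es,1),np.round(et,1),onplane(s,*es,42),onplane(t,*et,42),*tri(s,es,t,et))
for d,n,b in((s,"s",(255,260,300,300)),(t,"t",(303,183,332,214))):
    m=mask(d,(20,120,150),(35,255,255),b); r=cv2.minAreaRect(max(cv2.findContours(m,0,2)[0],key=cv2.contourArea)); print("bracket",n,r)
def red(d,b):
    return mask(d,(0,150,60),(10,255,255),b)|mask(d,(170,150,60),(180,255,255),b)
ms=red(s,(310,205,340,242)); mt=red(t,(242,176,266,202))
for d,m in((s,ms),(t,mt)):
    c=cen(m); print("red",(m>0).sum(),c,onplane(d,*c,60),onplane(d,*c,66)); 
print(tri(s,cen(ms),t,cen(mt)))
# grey cap
for d,b,n in((s,(266,142,292,185),"s"),(t,(222,236,250,268),"t")):
    P=cloud(d); x0,y0,x1,y1=b; k=np.zeros(P.shape[:2],bool);k[y0:y1,x0:x1]=1
    for lo,hi in((110,150),(164,180)):
        q=P[k&(P[...,2]>lo)&(P[...,2]<hi)]; print("eng",n,lo,len(q),np.median(q,0),q.min(0),q.max(0))
    vv,uu=np.nonzero(k&(P[...,2]>164)&(P[...,2]<180)); print("  cap top px",uu.mean(),vv.mean(),onplane(d,uu.mean(),vv.mean(),170))
# stand foot disc in both views: dark grey low-sat at z~8
for d,b,n in((s,(255,175,300,212),"s"),(t,(220,236,258,272),"t")):
    P=cloud(d); hsv=cv2.cvtColor(d["color"],cv2.COLOR_BGR2HSV); m=np.zeros(P.shape[:2],np.uint8); x0,y0,x1,y1=b
    m[y0:y1,x0:x1]=((hsv[...,1]<60)*255)[y0:y1,x0:x1]
    c=max(cv2.findContours(m,0,2)[0],key=cv2.contourArea); h=cv2.convexHull(c); e=cv2.fitEllipse(h); print("disc",n,e,onplane(d,*e[0],8))
# pinblock
m=np.zeros(1)
for n,c in(("jar",(277,139)),("bottle",(142,203))): print(n,onplane(t,*c,70 if n=="jar" else 160))
E
```

```text
eye [273.8 278. ] [317.3 198.4] [584.3  52.9  42. ] [585.4  55.   42. ] [584.8  54.1  41.1] 2.3571864314257356
bracket s ((273.9198303222656, 280.3443603515625), (25.83620262145996, 21.465415954589844), 29.05460548400879)
bracket t ((316.9918518066406, 198.40985107421875), (19.46518325805664, 13.308753967285156), 84.80557250976562)
red 125 (np.float64(326.312), np.float64(224.272)) [603.8 231.3  60. ] [605.6 227.5  66. ]
red 55 (np.float64(253.72727272727272), np.float64(189.56363636363636)) [605.8 230.8  60. ] [604.6 230.4  66. ]
(array([604.9, 230.3,  62.4]), np.float64(1.1470487446674322))
eng s 110 127 [438.5 262.9 130.3] [422.7 258.2 110.1] [445.6 281.8 150. ]
eng s 164 69 [433.8 269.4 170. ] [422.6 259.7 164.3] [443.2 282.2 173.3]
  cap top px 278.3188405797101 150.57971014492753 [433.9 270.1 170. ]
eng t 110 23 [422.5 262.1 125.4] [417.9 258.  110.7] [438.  275.9 148.2]
eng t 164 75 [431.1 271.  169.9] [420.8 258.7 164.1] [444.1 284.  178. ]
  cap top px 233.64 248.94666666666666 [431.3 271.8 170. ]
disc s ((278.4368591308594, 190.0439453125), (31.033384323120117, 33.94580078125), 8.167522430419922) [424.2 281.6   8. ]
disc t ((238.73085021972656, 254.39146423339844), (29.04379653930664, 29.603103637695312), 39.809417724609375) [431.2 273.2   8. ]
jar [747.1 167.8  70. ]
bottle [548.6 510.2 160. ]
```

Emit:
servo_tool(
  steps=[
    [[0.0145,0.0333,0],[0,0,2.74],1],
    [[0.0145,0.0333,0],[0,0,2.74],1],
    [[0.0145,0.0333,0],[0,0,2.74],1],
    [[0.0145,0.0333,0],[0,0,2.74],1],
    [[0.0145,0.0333,0],[0,0,2.74],1],
    [[0.0145,0.0333,0],[0,0,2.74],1],
    [[0.0145,0.0333,0],[0,0,2.74],1],
    [[0.0145,0.0333,0],[0,0,2.74],1],
  ],
)

```text
t: 1.52
ee_pos: [372.9, -302.0, 200.5]
orientation: [2.889, 1.234, 0.0]
ft_force: [-0.0, 0.2, 0.7]
width: 88.3
grasp_force: 0.0
```

Emit:
servo_tool(
  steps=[
    [[0.0145,0.0333,0],[0,0,2.74],1],
    [[0.0145,0.0333,0],[0,0,2.74],1],
    [[0.0145,0.0333,0],[0,0,2.74],1],
    [[0.0145,0.0333,0],[0,0,2.74],1],
    [[0.0145,0.0333,0],[0,0,2.74],1],
    [[0.0145,0.0333,0],[0,0,2.74],1],
    [[0.0145,0.0333,0],[0,0,2.74],1],
    [[0.0145,0.0333,0],[0,0,2.74],1],
  ],
)

```text
t: 2.18
ee_pos: [489.0, -35.3, 200.6]
orientation: [2.601, 1.761, 0.001]
ft_force: [-0.3, 0.3, 0.7]
width: 87.5
grasp_force: 0.0
```

Emit:
servo_tool(
  steps=[
    [[0.0145,0.0333,0],[0,0,2.74],1],
    [[0.0145,0.0333,0],[0,0,2.74],1],
    [[0.0145,0.0333,0],[0,0,2.74],1],
    [[0.0145,0.0333,0],[0,0,2.74],1],
    [[0.0145,0.0333,0],[0,0,2.74],1],
    [[0.0145,0.0333,0],[0,0,2.74],1],
    [[0.0145,0.0333,0],[0,0,2.74],1],
    [[0.0145,0.0333,0],[0,0,2.74],1],
  ],
)

```text
t: 2.85
ee_pos: [604.9, 231.1, 200.3]
orientation: [2.219, 2.224, 0.0]
ft_force: [0.2, -0.1, 0.6]
width: 88.1
grasp_force: 0.0
```

Emit:
servo_tool(
  steps=[
    [[0,0,-0.02],[0,0,0],1],
    [[0,0,-0.02],[0,0,0],1],
    [[0,0,-0.02],[0,0,0],1],
    [[0,0,-0.02],[0,0,0],1],
    [[0,0,0],[0,0,0],1],
    [[0,0,0],[0,0,0],1],
    [[0,0,0],[0,0,0],1],
    [[0,0,0],[0,0,0],1],
  ],
)

```text
t: 3.52
ee_pos: [605.5, 229.5, 121.9]
orientation: [2.221, 2.22, 0.004]
ft_force: [-0.1, -0.0, 1.1]
width: 87.3
grasp_force: 0.0
```

Emit:
servo_tool(
  steps=[
    [[0.0004,0.001,-0.02],[0,0,0],1],
    [[0,0,-0.02],[0,0,0],1],
    [[0,0,-0.02],[0,0,0],1],
    [[0,0,-0.013],[0,0,0],1],
    [[0,0,0],[0,0,0],1],
    [[0,0,0],[0,0,0],-1],
    [[0,0,0],[0,0,0],-1],
    [[0,0,0],[0,0,0],-1],
  ],
)

```text
t: 4.18
ee_pos: [606.0, 230.7, 48.8]
orientation: [2.221, 2.22, 0.004]
ft_force: [0.0, 0.6, -0.1]
width: 71.1
grasp_force: 0.0
```

Emit:
servo_tool(
  steps=[
    [[0,0,0],[0,0,0],-1],
    [[0,0,0],[0,0,0],-1],
    [[0,0,0],[0,0,0],-1],
    [[0,0,0],[0,0,0],-1],
    [[0,0,0],[0,0,0],-1],
    [[0,0,0],[0,0,0],-1],
    [[0,0,0],[0,0,0],-1],
    [[0,0,0],[0,0,0],-1],
  ],
)

```text
t: 4.85
ee_pos: [604.8, 230.2, 47.2]
orientation: [-2.222, -2.221, 0.0]
ft_force: [0.6, 0.2, 0.3]
width: 18.9
grasp_force: 30.0
```

```bash
python3 - <<'E'
from m import *
s=cam("scene"); c=s["color"][150:310,230:380]; cv2.imwrite("pics/g1.png",cv2.resize(c,(560,598),interpolation=cv2.INTER_CUBIC)); print(sensors.get_obs())
E
```

```text
{'t': 4.9, 'qpos': array([3.45338470e-01, 6.46587602e-01, 1.65892730e+00, 1.35337239e-05,
       8.36239796e-01, 3.45627443e-01]), 'qvel': array([ 0.00034938, -0.00034635,  0.00034835, -0.00193683, -0.0003973 ,
       -0.00162893]), 'joint_torque': array([-1.48280093e-02, -6.10856438e+01, -2.14605832e+01,  4.77222435e-02,
       -3.64495616e-02, -1.48058994e-04]), 'ee_pos': array([604.815443  , 230.23543143,  47.2180836 ]), 'orientation': array([-2.22171725e+00, -2.22105518e+00,  2.23581895e-04]), 'ft_force': array([-0.05110368,  0.11418271,  0.64498084]), 'moment': array([ 0.00682432, -0.02805125, -0.03631914]), 'grasp_force': 29.99800354242325, 'width': 18.99266990861212}
```

View pics/g1.png

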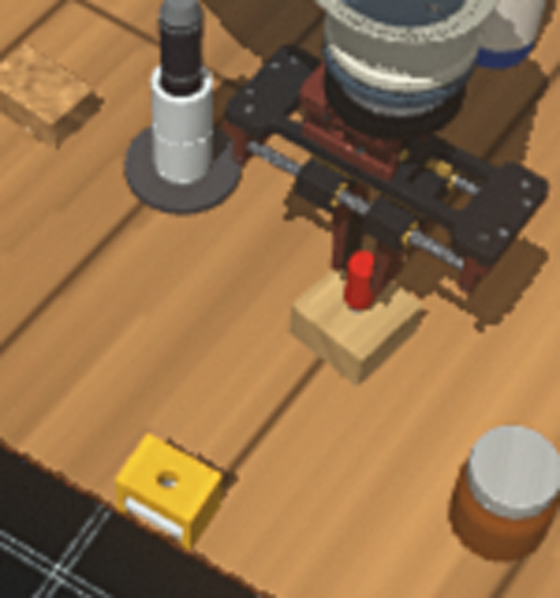

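The picture shows the pin head at about (360,280) in the crop, held between the closed fingers. Next I lift it and carry it to the eye.

Emit:
servo_tool(
  steps=[
    [[0,0,0.01],[0,0,0],-1],
    [[0,0,0.015],[0,0,0],-1],
    [[0,0,0.015],[0,0,0],-1],
    [[0,0,0.015],[0,0,0],-1],
    [[0,0,0.005],[0,0,0],-1],
    [[-0.002,-0.016,0],[0,0,0],-1],
    [[-0.002,-0.016,0],[0,0,0],-1],
    [[-0.002,-0.016,0],[0,0,0],-1],
  ],
)

```text
t: 5.57
ee_pos: [597.8, 180.5, 106.5]
orientation: [-2.221, -2.221, 0.002]
ft_force: [-0.6, -0.6, 0.2]
width: 18.8
grasp_force: 30.0
```

Emit:
servo_tool(
  steps=[
    [[-0.002,-0.016,0],[0,0,0],-1],
    [[-0.002,-0.016,0],[0,0,0],-1],
    [[-0.002,-0.016,0],[0,0,0],-1],
    [[-0.002,-0.016,0],[0,0,0],-1],
    [[-0.002,-0.016,0],[0,0,0],-1],
    [[-0.002,-0.016,0],[0,0,0],-1],
    [[-0.002,-0.016,0],[0,0,0],-1],
    [[0,0,0],[0,0,0],-1],
  ],
)

```text
t: 6.23
ee_pos: [584.0, 66.8, 107.0]
orientation: [-2.224, -2.218, 0.002]
ft_force: [-0.8, -0.7, -0.6]
width: 18.7
grasp_force: 30.0
```

Emit:
servo_tool(
  steps=[
    [[0,0,-0.005],[0,0,0],-1],
    [[0,0,-0.005],[0,0,0],-1],
    [[0,0,0],[0,0,0],-1],
    [[0,0,0],[0,0,0],-1],
    [[0,0,0],[0,0,0],-1],
    [[0,0,0],[0,0,0],-1],
    [[0,0,0],[0,0,0],-1],
    [[0,0,0],[0,0,0],-1],
  ],
)

```text
t: 6.9
ee_pos: [585.0, 70.5, 97.4]
orientation: [2.221, 2.221, 0.0]
ft_force: [0.0, -1.0, -0.8]
width: 18.7
grasp_force: 30.0
```

```bash
python3 - <<'E'
from m import *
np.set_printoptions(precision=1,suppress=True)
s=cam("scene"); c=s["color"][230:310,230:330]; cv2.imwrite("pics/g2.png",cv2.resize(c,(700,560),interpolation=cv2.INTER_CUBIC)); o=sensors.get_obs();print(o['ee_pos'],o['width'],o['ft_force'],o['orientation'])
b=(240,220,320,300)
m=mask(s,(0,150,60),(10,255,255),b)|mask(s,(170,150,60),(180,255,255),b); m=cv2.morphologyEx(m,cv2.MORPH_OPEN,np.ones((3,3)))
print(cen(m),(m>0).sum())
# predicted tip and eye in scene px
def proj(d,p):
    q=d["R"]@np.array(p)+d["t"]; return q[0]/q[2]*d["f"]+d["cx"],q[1]/q[2]*d["f"]+d["cy"]
e=o['ee_pos']
for nm,p in(("head mid",e+[0,0,19-6]),("tip",e+[0,0,19-58]),("eye",[585,54.3,42])): print(nm,np.round(proj(s,p),1))
E
```

```text
[585.   70.4  97.4] 18.77102207959735 [ 0.  -1.1  1. ] [2.2 2.2 0. ]
(np.float64(277.1743119266055), np.float64(256.7889908256881)) 109
head mid [278.6 256.8]
tip [278.8 268.9]
eye [274.4 277.7]
```

View pics/g2.png

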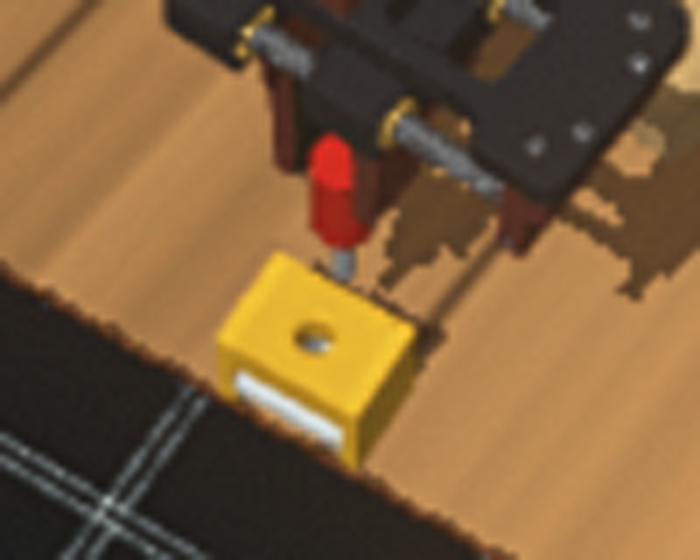

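The foot is at crop (343,275), which is pixel (279,269), as predicted. The eye is at crop (313,338), which is pixel (274.7,278). The remaining shift is -16 mm in y, then down.

Emit:
servo_tool(
  steps=[
    [[0,-0.008,0],[0,0,0],-1],
    [[0,-0.008,0],[0,0,0],-1],
    [[0,0,0],[0,0,0],-1],
    [[0,0,0],[0,0,0],-1],
    [[0,0,-0.008],[0,0,0],-1],
    [[0,0,-0.006],[0,0,0],-1],
    [[0,0,-0.005],[0,0,0],-1],
    [[0,0,0],[0,0,0],-1],
  ],
)

```text
t: 7.62
ee_pos: [583.9, 54.3, 76.7]
orientation: [-2.221, -2.22, 0.003]
ft_force: [0.0, 0.3, -0.6]
width: 18.6
grasp_force: 30.0
```

Emit:
servo_tool(
  steps=[
    [[0,0,-0.002],[0,0,0],-1],
    [[0,0,-0.002],[0,0,0],-1],
    [[0,0,0],[0,0,0],-1],
    [[0,0,0],[0,0,0],-1],
    [[0,0,0],[0,0,0],-1],
    [[0,0,0],[0,0,0],-1],
    [[0,0,0],[0,0,0],-1],
    [[0,0,0],[0,0,0],-1],
  ],
)

```text
t: 8.28
ee_pos: [584.9, 54.3, 74.4]
orientation: [2.222, 2.221, 0.0]
ft_force: [-0.1, 0.3, -0.5]
width: 19.2
grasp_force: 30.0
```

Emit:
servo_tool(
  steps=[
    [[0,0,-0.004],[0,0,0],-1],
    [[0,0,-0.004],[0,0,0],-1],
    [[0,0,-0.004],[0,0,0],-1],
    [[0,0,-0.004],[0,0,0],-1],
    [[0,0,0],[0,0,0],-1],
    [[0,0,0],[0,0,0],-1],
    [[0,0,0],[0,0,0],-1],
    [[0,0,0],[0,0,0],-1],
  ],
)

```text
t: 8.95
ee_pos: [585.0, 54.3, 58.4]
orientation: [2.222, 2.221, 0.0]
ft_force: [-0.6, -0.1, -1.1]
width: 18.6
grasp_force: 30.0
```

Emit:
servo_tool(
  steps=[
    [[0,0,-0.003],[0,0,0],-1],
    [[0,0,-0.003],[0,0,0],-1],
    [[0,0,-0.003],[0,0,0],-1],
    [[0,0,-0.002],[0,0,0],-1],
    [[0,0,0],[0,0,0],-1],
    [[0,0,0],[0,0,0],-1],
    [[0,0,0],[0,0,0],-1],
    [[0,0,0],[0,0,0],-1],
  ],
)

```text
t: 9.62
ee_pos: [584.7, 54.3, 47.3]
orientation: [-2.222, -2.221, 0.0]
ft_force: [-0.3, -0.9, 2.4]
width: 18.8
grasp_force: 30.0
```

Emit:
servo_tool(
  steps=[
    [[0,0,-0.0007],[0,0,0],-1],
    [[0,0,0],[0,0,0],-1],
    [[0,0,0],[0,0,0],-1],
    [[0,0,0.0007],[0,0,0],1],
    [[0,0,0],[0,0,0],1],
    [[0,0,0],[0,0,0],1],
    [[0,0,0],[0,0,0],1],
    [[0,0,0],[0,0,0],1],
  ],
)

```text
t: 10.28
ee_pos: [584.9, 54.2, 47.1]
orientation: [-2.222, -2.221, 0.0]
ft_force: [0.3, 0.9, 0.3]
width: 49.0
grasp_force: 0.0
```

Emit:
servo_tool(
  steps=[
    [[0,0,0],[0,0,0],1],
    [[0,0,0.01],[0,0,0],1],
    [[0,0,0.02],[0,0,0],1],
    [[0,0,0.03],[0,0,0],1],
    [[0,0,0.03],[0,0,0],1],
    [[0,0,0.03],[0,0,0],1],
    [[0,0,0.03],[0,0,0],1],
    [[0,0,0],[0,0,0],1],
  ],
)

```text
t: 10.95
ee_pos: [588.6, 54.5, 204.3]
orientation: [2.217, 2.216, 0.013]
ft_force: [1.4, -0.1, 1.0]
width: 87.9
grasp_force: 0.0
```

```bash
python3 - <<'E'
from m import *
np.set_printoptions(precision=1,suppress=True)
s=cam("scene"); c=s["color"][130:310,230:330]; cv2.imwrite("pics/g3.png",cv2.resize(c,(330,594),interpolation=cv2.INTER_CUBIC)); o=sensors.get_obs();print(o['ee_pos'],o['width'])
b=(250,240,300,300)
m=mask(s,(0,150,60),(10,255,255),b)|mask(s,(170,150,60),(180,255,255),b); m=cv2.morphologyEx(m,cv2.MORPH_OPEN,np.ones((3,3)))
print("red",cen(m),(m>0).sum(), cloud(s)[m>0][:,2].max(),onplane(s,*cen(m),62))
E
```

```text
[587.2  54.4 201.5] 87.9739234300882
red (np.float64(274.0325203252033), np.float64(273.1544715447154)) 123 836.3077055181334 [584.3  54.5  62. ]
```

View pics/g3.png

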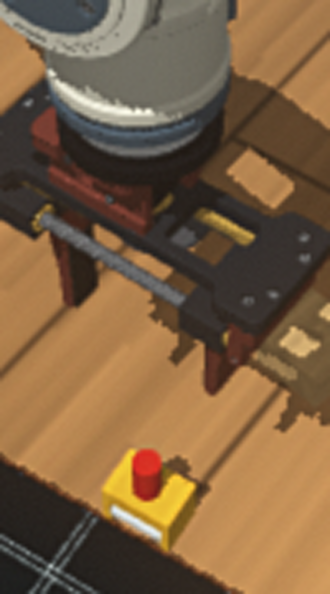

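The red head sits on the yellow bracket at crop (147,475), with its mid-height cast at (584,54.5), so the pin is home and released. Next is the engraver at about (432.6, 271).

Emit:
servo_tool(
  steps=[
    [[-0.019,0.0271,0.0025],[0,0,0],1],
    [[-0.019,0.0271,0.0025],[0,0,0],1],
    [[-0.019,0.0271,0.0025],[0,0,0],1],
    [[-0.019,0.0271,0.0025],[0,0,0],1],
    [[-0.019,0.0271,0.0025],[0,0,0],1],
    [[-0.019,0.0271,0.0025],[0,0,0],1],
    [[-0.019,0.0271,0.0025],[0,0,0],1],
    [[-0.019,0.0271,0.0025],[0,0,0],1],
  ],
)

```text
t: 11.67
ee_pos: [431.0, 271.7, 216.5]
orientation: [-2.222, -2.221, 0.003]
ft_force: [-0.1, 0.1, -0.2]
width: 87.8
grasp_force: 0.0
```

Emit:
servo_tool(
  steps=[
    [[0,0,0],[0,0,0],1],
    [[0,0,0],[0,0,0],1],
    [[0,0,-0.02],[0,0,0],1],
    [[0,0,-0.02],[0,0,0],1],
    [[0,0,0],[0,0,0],1],
    [[0,0,0],[0,0,0],1],
    [[0,0,0],[0,0,0],1],
    [[0,0,0],[0,0,0],1],
  ],
)

```text
t: 12.33
ee_pos: [433.7, 270.9, 178.1]
orientation: [2.222, 2.22, 0.002]
ft_force: [0.1, 0.1, 0.6]
width: 88.1
grasp_force: 0.0
```

```bash
python3 - <<'E'
from m import *
np.set_printoptions(precision=1,suppress=True)
s=cam("scene"); c=s["color"][90:230,210:350]; cv2.imwrite("pics/g4.png",cv2.resize(c,(560,560),interpolation=cv2.INTER_CUBIC)); o=sensors.get_obs();print(o['ee_pos'],o['width'],o['orientation'],o['qpos'])
def proj(d,p):
    q=d["R"]@np.array(p)+d["t"]; return q[0]/q[2]*d["f"]+d["cx"],q[1]/q[2]*d["f"]+d["cy"]
e=o['ee_pos']
for z in (170,130,95):print((np.array(proj(s,[e[0],e[1],z]))-[210,90])*4)
E
```

```text
[433.7 271.  178.2] 87.65004612211776 [2.2 2.2 0. ] [ 0.5  0.3  1.9 -0.   1.   0.5]
[274.  241.3]
[274.4 289. ]
[274.8 328.1]
```

View pics/g4.png

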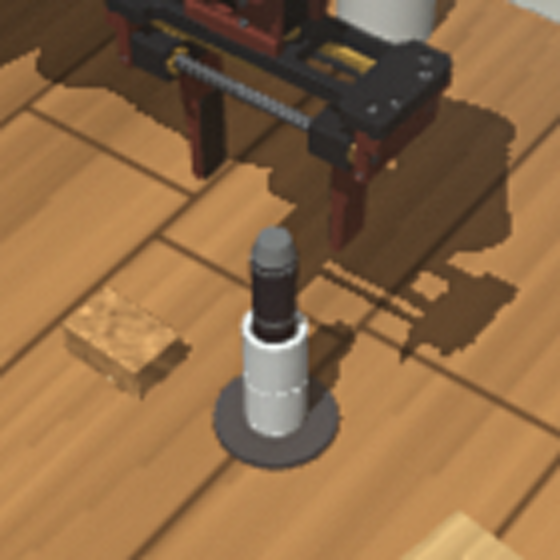

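The cap is at crop (274,243), against (274,241) predicted, and the fingers straddle it. Next I descend 64 mm and close.

Emit:
servo_tool(
  steps=[
    [[-0.0005,0,-0.015],[0,0,0],1],
    [[0,0,-0.02],[0,0,0],1],
    [[0,0,-0.02],[0,0,0],1],
    [[0,0,-0.009],[0,0,0],1],
    [[0,0,0],[0,0,0],1],
    [[0,0,0],[0,0,0],-1],
    [[0,0,0],[0,0,0],-1],
    [[0,0,0],[0,0,0],-1],
  ],
)

```text
t: 13.05
ee_pos: [433.2, 271.6, 114.5]
orientation: [2.221, 2.221, 0.003]
ft_force: [0.2, 0.3, 0.3]
width: 71.4
grasp_force: 0.0
```

Emit:
servo_tool(
  steps=[
    [[0,0,0],[0,0,0],-1],
    [[0,0,0],[0,0,0],-1],
    [[0,0,0],[0,0,0],-1],
    [[0,0,0],[0,0,0],-1],
    [[0,0,0],[0,0,0],-1],
    [[0,0,0],[0,0,0],-1],
    [[0,0,0],[0,0,0],-1],
    [[0,0,0],[0,0,0],-1],
  ],
)

```text
t: 13.72
ee_pos: [432.3, 271.0, 113.2]
orientation: [-2.222, -2.221, 0.0]
ft_force: [0.2, -0.1, 0.1]
width: 27.2
grasp_force: 30.0
```

Emit:
servo_tool(
  steps=[
    [[0,0,0.01],[0,0,0],-1],
    [[0,0,0.015],[0,0,0],-1],
    [[0,0,0.015],[0,0,0],-1],
    [[0,0,0.015],[0,0,0],-1],
    [[0,0,0.015],[0,0,0],-1],
    [[0,0,0.015],[0,0,0],-1],
    [[0,0,0.015],[0,0,0],-1],
    [[0,0,0.015],[0,0,0],-1],
  ],
)

```text
t: 14.38
ee_pos: [432.2, 270.9, 229.6]
orientation: [2.222, 2.221, 0.0]
ft_force: [0.2, -0.6, -1.8]
width: 27.9
grasp_force: 29.9
```

Emit:
servo_tool(
  steps=[
    [[0,0,0.015],[0,0,0],-1],
    [[0,0,0.01],[0,0,0],-1],
    [[0,0,0],[0,0,0],-1],
    [[0,0,0],[0,0,0],-1],
    [[0,0,0],[0,0,0],-1],
    [[0,0,0],[0,0,0],-1],
    [[0,0,0],[0,0,0],-1],
    [[0,0,0],[0,0,0],-1],
  ],
)

```text
t: 15.05
ee_pos: [432.0, 270.9, 252.6]
orientation: [-2.222, -2.221, 0.002]
ft_force: [-0.1, -0.6, -1.8]
width: 27.4
grasp_force: 29.9
```

Emit:
servo_tool(
  steps=[
    [[0.0093,-0.0203,-0.0025],[0,2.5,0],-1],
    [[0.0093,-0.0203,-0.0025],[0,2.5,0],-1],
    [[0.0093,-0.0203,-0.0025],[0,2.5,0],-1],
    [[0.0093,-0.0203,-0.0025],[0,2.5,0],-1],
    [[0.0093,-0.0203,-0.0025],[0,2.5,0],-1],
    [[0.0093,-0.0203,-0.0025],[0,2.5,0],-1],
    [[0.0093,-0.0203,-0.0025],[0,2.5,0],-1],
    [[0.0093,-0.0203,-0.0025],[0,2.5,0],-1],
  ],
)

```text
t: 15.72
ee_pos: [507.3, 107.6, 232.8]
orientation: [-2.031, -2.03, 0.36]
ft_force: [1.8, 1.1, -0.7]
width: 27.4
grasp_force: 29.9
```

Emit:
servo_tool(
  steps=[
    [[0.0093,-0.0203,-0.0025],[0,2.5,0],-1],
    [[0.0093,-0.0203,-0.0025],[0,2.5,0],-1],
    [[0.0093,-0.0203,-0.0025],[0,2.5,0],-1],
    [[0.0093,-0.0203,-0.0025],[0,2.5,0],-1],
    [[0.0093,-0.0203,-0.0025],[0,2.5,0],-1],
    [[0.0093,-0.0203,-0.0025],[0,2.5,0],-1],
    [[0.0093,-0.0203,-0.0025],[0,2.5,0],-1],
    [[0.0093,-0.0203,-0.0025],[0,2.5,0],-1],
  ],
)

```text
t: 16.38
ee_pos: [581.7, -54.8, 212.5]
orientation: [-1.816, -1.815, 0.663]
ft_force: [0.7, 0.2, -1.0]
width: 27.6
grasp_force: 29.9
```

Emit:
servo_tool(
  steps=[
    [[0,0,0],[0,0,0],-1],
    [[0,0,0],[0,0,0],-1],
    [[0,0,-0.015],[0,0,0],-1],
    [[0,0,-0.015],[0,0,0],-1],
    [[0,0,0],[0,0,0],-1],
    [[0,0,0],[0,0,0],-1],
    [[0,0,0],[0,0,0],-1],
    [[0,0,0],[0,0,0],-1],
  ],
)

```text
t: 17.05
ee_pos: [581.3, -53.4, 183.9]
orientation: [-1.817, -1.818, 0.661]
ft_force: [0.6, 0.5, -0.8]
width: 27.4
grasp_force: 29.9
```

```bash
cat > v.py <<'E'
import sys
from m import *
np.set_printoptions(precision=1,suppress=True)
def proj(d,p):
    q=d["R"]@np.array(p)+d["t"]; return np.array([q[0]/q[2]*d["f"]+d["cx"],q[1]/q[2]*d["f"]+d["cy"]])
s=cam("scene"); cv2.imwrite(sys.argv[1],cv2.resize(s["color"][200:350,160:310],(600,600),interpolation=cv2.INTER_CUBIC))
o=sensors.get_obs(); z=cv2.Rodrigues(o['orientation'])[0][:,2]; tip=o['ee_pos']+103*z
print(o['ee_pos'],o['width'],o['grasp_force'],"lean",np.arccos(-z[2]),"tip",tip,"tip px",(proj(s,tip)-[160,200])*4,"cap",(proj(s,tip-160*z)-[160,200])*4)
E
python3 v.py pics/g5.png
```

```text
[581.4 -53.5 184. ] 27.418794169769562 29.942037417895335 lean 0.6969049635343616 tip [515.3 -53.5 105. ] tip px [215.3 332.2] cap [357.  333.2]
```

View pics/g5.png

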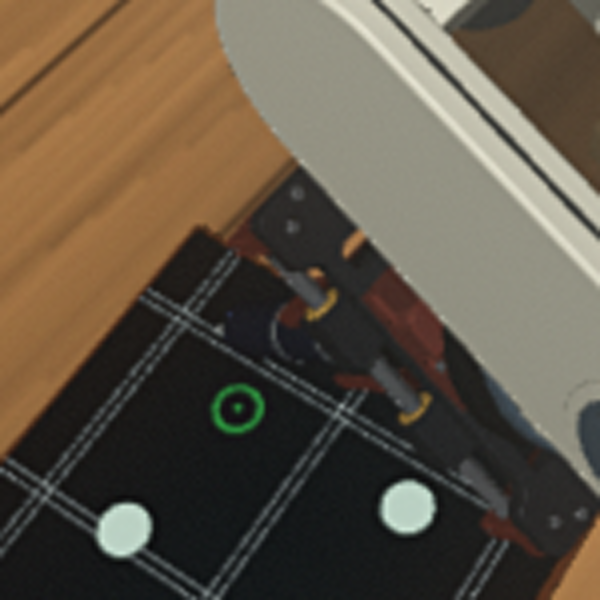

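The burr tip shows at crop (216,330), against (215,332) predicted, and the circle at (238,409). The tip is 91 mm above the glass, so I descend 70 mm.

Emit:
servo_tool(
  steps=[
    [[0,-0.001,-0.01],[0,0,0],-1],
    [[0,0,-0.01],[0,0,0],-1],
    [[0,0,-0.01],[0,0,0],-1],
    [[0,0,-0.01],[0,0,0],-1],
    [[0,0,-0.01],[0,0,0],-1],
    [[0,0,-0.007],[0,0,0],-1],
    [[0,0,0],[0,0,0],-1],
    [[0,0,0],[0,0,0],-1],
  ],
)

```text
t: 17.77
ee_pos: [580.8, -54.7, 125.6]
orientation: [-1.816, -1.816, 0.662]
ft_force: [-0.1, 1.1, -2.0]
width: 27.4
grasp_force: 29.9
```

Emit:
servo_tool(
  steps=[
    [[0,0,-0.006],[0,0,0],-1],
    [[0,0,-0.005],[0,0,0],-1],
    [[0,0,-0.002],[0,0,0],-1],
    [[0,0,0],[0,0,0],-1],
    [[0,0,0],[0,0,0],-1],
    [[0,0,0],[0,0,0],-1],
    [[0,0,0],[0,0,0],-1],
    [[0,0,0],[0,0,0],-1],
  ],
)

```text
t: 18.43
ee_pos: [581.3, -54.8, 113.5]
orientation: [-1.817, -1.817, 0.661]
ft_force: [-0.1, 1.2, -1.0]
width: 27.4
grasp_force: 29.9
```

```bash
python3 v.py pics/g6.png
```

```text
[581.3 -54.7 113.5] 27.51518687637476 29.94369350908528 lean 0.6977748642333458 tip [515.1 -54.7  34.5] tip px [231.3 393. ] cap [365.2 405.5]
```

View pics/g6.png

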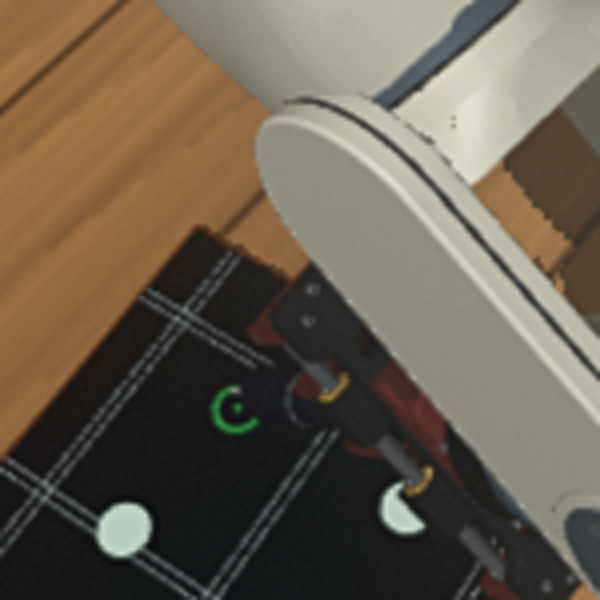

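The tip shows at crop (235,391), just above the circle at (238,409). That matches a 20 mm hover, still and with a 0.70 rad lean. Handing in.

```bash
python3 -c "
from workcell import close_job
print(close_job())"
```

```text
the job is handed in; nothing more can be done
None
```

Job handed in at about 18.5 s of the 54 s, verdict not reported: the pin was seated in the bracket and released, and the engraver is held still at a 0.70 rad lean with its burr about 20 mm above the circle's middle, though I couldn't re-check the pin in the last picture because the arm hid it.

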